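# Sift the small change out of the mixed coins

### The arm

A 7-joint arm with a two-finger parallel gripper is mounted at the origin on the work surface. World frame = base frame: x ahead of the robot, y to its left, z up, the work surface at z = 0. Lengths are in m, angles in rad, forces in N, time in s.
With the tool pointing down it reaches from about 0.425 to 0.875 m from the base axis. Payload 8.4 kg.
Tool frame: the origin (TCP) lies on the front face of the gripper's body, between the roots of the fingers; the fingertips stand 73 mm ahead of it and the grasp point (between the pads) lies 54 mm ahead of it; z points along the fingers, y is the line along which they close (so a half turn about z gives the same grasp; the last joint's range is limited). The gripper opens to 85 mm and grips with 20 to 120 N. Pads are 22 mm wide; open, the fingers measure 114 mm over their backs; the gripper's body (76 mm by 85 mm) begins 54 mm behind the grasp point. The pads swing forward as they close: fully open they stand 13 mm farther back than shut.
Start: joints at [-1.408, 0.333, 0.04, 1.465, -0.013, 1.343, -0.059], TCP at [0.168, 0.628, 0.304] pointing down, gripper open.
Joint ranges: [-2.58, 2.58], [-0.38, 2.09], [-1.3, 1.39], [0.25, 2.4], [-1.5, 4.64], [0.08, 2.09], [-2.65, 2.65]. Speed limits (rad/s): [2.22, 2.22, 2.79, 2.79, 3.14, 3.14, 3.14].

### API

Orientations are given as [roll, pitch, yaw] about the fixed x, y, z axes, in that order (R = Rz(yaw) Ry(pitch) Rx(roll)).
In Python, from plant import arm gives the robot as it stands.
- The arm moves only by the tool apply_moves, never from a script. Its arguments are lists of equal length, an entry for each row: "travel": the shift along the tool's x, y, z in m, a list of three; "yaw": the turn about the tool's z in rad. In form: {"travel": [[x, y, z], ...], "yaw": [yaw, ...]}. A call has 1 to 20 rows; each row shifts and turns the commanded pose from where the row before left it, along the tool's axes as they then stand; what a row does not reach is not made up. A row lasts 1/12 s, in which the tool goes at most 41.7 mm and 7.16 degrees, less where a joint would pass 70% of its speed; a pose out of reach is approached as far as the arm can. A call is refused whole if a number of a shift passes 0.0417 or a number of a turn 0.125, either way. A call with a gripper value outside its range is refused whole. "jaw" is the opening in per cent of the stroke, from 0 (shut) to 100 (fully open), set as the call begins (left out, the last holds). The fingers move at their own pace and stop on an object; "squeeze" is the grip in N (left out, the last holds). Time passes only in rows, so rows that do not move let the fingers close. It gives the time, the measured TCP pose, the force, the opening and the grip force at its end, in the units of the state.
- arm.get_obs(): the state, without advancing time (a new reading comes with each control period).
- arm.camera(name): name is "scene" or "top" or "wrist"; returns the picture (384x512x3 uint8, red, green, blue); there is no depth.
- arm.camera_model(name): a dict with "fovy" (degrees; the focal length in pixels is half the picture's height over the tangent of half this angle, whatever the lens; pixels are square), "cx", "cy" (the principal point, pixels), "T" (4x4, takes a point from camera to world coordinates). Camera axes: x right, y down, z forward; pixel columns grow to the right and rows downward; lengths in m; the calibration is good to about 2 mm. A picture is of the moment at which its call begins: read the wrist's pose just before it. camera_model takes no time and is no camera call; for the wrist camera it gives the pose at the moment of the call.
- arm.sign_off(): hands the job in; it is judged then, once.
The state is a dict: "time": time; "q": joint angles; "joint_velocities": joint speeds; "joint_torque": joint torques, N m; "tool_pos": TCP position; "tcp_rot": TCP orientation; "wrist_force": force on the tool from outside, world axes, zero at the start; "ft_torque": the same for the moment, N m; "grip_width": finger opening in m; "gripper_force": force on a finger pad.
Only numpy, scipy, OpenCV 4.12 (cv2) and the standard library are available. Lean on these libraries where they do the work, as an engineer would, in place of code of your own. Each camera call takes 0.05 s, during which the arm holds its last target. There are 200 camera calls.

### The job

Sort the mixed coins lying in the sifting tray: take the tray by its sloping grip, carry it over the white tub and shake it from side to side, keeping it nearly level all the time, until every small coin has dropped through the holes into the tub and only the large coins are left in the tray. Then set the tray, with the large coins still in it, flat back down in the middle of the rubber mat and let go. Leave the coin roll and the bell, which stand between, where they are.

Things in the scene. Friction and masses are not known exactly. Their poses are not given: they have to be found in the camera images.
- sieve_grip (a point): grip of the coin sifting tray, on the robot's side at the start: the point is in the middle of a grey slab 12 mm thick and 60 mm wide (along y), free for 24 mm beyond the point. The slab leans outward by 35 degrees from z: it rises along (-0.574, 0, 0.819) and its thickness lies along (0.819, 0, 0.574). Axes are the tray's: x from grip to front, z up. Point 62 mm above the counter at first
- sieve_bed (a point): centre of the tray's perforated part, on top of its 4 mm floor; axes are the tray's; sieve_grip lies at (-145, 0, 55) mm from here. 3 x 3 round holes of 27 mm, centres at -33, 0, 33 mm in x and y. From here the floor reaches 50 mm to the front wall, 116 mm to the rear, 53 mm to each side. The 66 mm nearest the grip have no holes; there the coins lie at the start
- sieve_mid (a point): middle of the whole tray floor, on its upper face, 33 mm behind (-x) sieve_bed; axes are the tray's. Plain aluminium tray, 172 mm long (x), 112 mm wide (y), walls 3 mm thick and 26 mm high over all, about 0.2 kg. Coins slide on it at a friction of about 0.3: they stay when it moves smoothly, slide when it is shaken briskly (well above 3 m/s2), and a slight lean to the front helps
- tub_mouth (a point): open white plastic tub, fixed, 240 mm (its x) by 260 mm (its y) outside, 75 mm high, 4 mm walls; the point is the centre of its mouth, level with the rim, 75 mm above the counter
- mat_top (a point): thin black rubber mat fixed on the counter, 280 mm (x) by 220 mm (y), 3 mm thick, on which the tray stands at the start; the point is the centre of its upper face
- small0_center (a point): small brass coin, 22 mm across, 3.2 mm thick, about 10 g; the point is its centre. It drops through a hole of the tray. It starts on the plain part of the tray floor or lying on a large coin
- small1_center (a point): small brass coin, 22 mm across, 3.2 mm thick, about 10 g; the point is its centre. It drops through a hole of the tray. It starts on the plain part of the tray floor or lying on a large coin
- small2_center (a point): small brass coin, 22 mm across, 3.2 mm thick, about 10 g; the point is its centre. It drops through a hole of the tray. It starts on the plain part of the tray floor or lying on a large coin
- small3_center (a point): small brass coin, 22 mm across, 3.2 mm thick, about 10 g; the point is its centre. It drops through a hole of the tray. It starts on the plain part of the tray floor or lying on a large coin
- small4_center (a point): small brass coin, 22 mm across, 3.2 mm thick, about 10 g; the point is its centre. It drops through a hole of the tray. It starts on the plain part of the tray floor or lying on a large coin
- large0_center (a point): large brass coin, 33 mm across, 3.2 mm thick, about 22 g; the point is its centre. Too wide for the holes. It starts on the plain part of the tray floor, near the grip
- large1_center (a point): large brass coin, 33 mm across, 3.2 mm thick, about 22 g; the point is its centre. Too wide for the holes. It starts on the plain part of the tray floor, near the grip
- large2_center (a point): large brass coin, 33 mm across, 3.2 mm thick, about 22 g; the point is its centre. Too wide for the holes. It starts on the plain part of the tray floor, near the grip
- coin_roll_center (a point): paper coin roll standing on end, 27 mm across, 70 mm high; the point is its centre. A bystander.
- bell_mid (a point): chromed counter bell, 82 mm across, 60 mm high; the point is on its axis 30 mm up. A bystander.

How it is judged:
By the outcome, as a careful person would: the job done as asked, in the order asked, and still so for the second after the job is handed in, with the robot touching nothing.
It also fails if it takes over 58 s, if anything falls off the work surface, if the arm or the gripper's body presses on something with over 40 N, if the wrist force passes 120 N, or if a joint passes its speed limit or range.

## Working session

There is one attempt and no reset: what is moved stays moved. The work goes in short steps, Python scripts to look and compute and a tool call to move; the robot and the scene stay as the last step left them, time stands still between calls to the robot, and variables do not carry over. Pictures are saved under pics/ and viewed, at most 10 in all, crops included, and the job is handed in when it is done.

Besides the shell and the picture viewer there is one more tool, called after "Request:" as name(argument=value, ...), one argument or row to a line, values as JSON. apply_moves: Moves the arm, as the interface text tells. Its arguments: {"type":"object","properties":{"travel":{"type":"array"},"yaw":{"type":"array"},"jaw":{"type":"number"},"squeeze":{"type":"number"}},"required":["travel","yaw"]}

```bash
ls; mkdir -p pics; python3 - <<'E'
from plant import arm
import cv2,numpy as np
o=arm.get_obs()
for k in o: print(k,np.round(o[k],3))
a=arm.camera("scene");b=arm.camera("top")
cv2.imwrite("pics/scene.png",a[:,:,::-1]);cv2.imwrite("pics/top.png",b[:,:,::-1])
for n in("scene","top","wrist"):
  m=arm.camera_model(n);print(n,m["fovy"],m["cx"],m["cy"],np.round(m["T"],3).tolist())
E
```

```text
pics
time 0.0
q [-1.408  0.334  0.04   1.466 -0.013  1.343 -0.059]
joint_velocities [ 0.001  0.001 -0.    -0.001 -0.001 -0.    -0.002]
joint_torque [ 1.0000e-03 -6.5856e+01  1.3660e+00 -4.0555e+01  1.7000e-02  1.3000e-02
 -0.0000e+00]
tool_pos [0.168 0.628 0.303]
tcp_rot [-3.14  0.    2.88]
wrist_force [ 0.773 -0.145  0.21 ]
ft_torque [-0.022  0.013 -0.006]
gripper_force 0.0
grip_width 0.086
scene 51.90539316247086 255.1554093469461 192.82935480694127 [[0.646, 0.656, -0.39, 0.903], [0.763, -0.562, 0.318, -0.309], [-0.01, -0.503, -0.864, 0.829], [0.0, 0.0, 0.0, 1.0]]
top 43.16061819096273 258.2668162527141 187.08344123461265 [[-0.028, -0.994, 0.102, 0.469], [-0.999, 0.03, 0.016, -0.05], [-0.019, -0.101, -0.995, 1.058], [0.0, 0.0, 0.0, 1.0]]
wrist 71.65024542997627 257.4802476647512 190.8397128814392 [[0.259, 0.931, 0.259, 0.102], [0.966, -0.249, -0.071, 0.645], [-0.002, 0.268, -0.963, 0.373], [0.0, 0.0, 0.0, 1.0]]
```

View pics/scene.png

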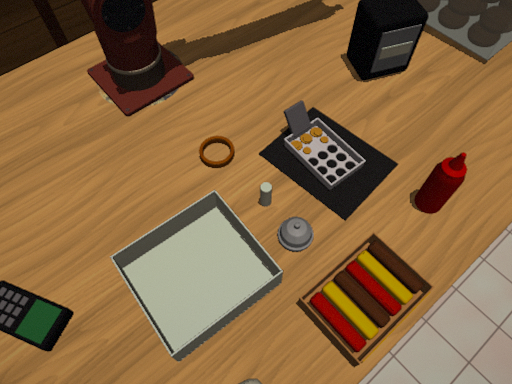

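View pics/top.png

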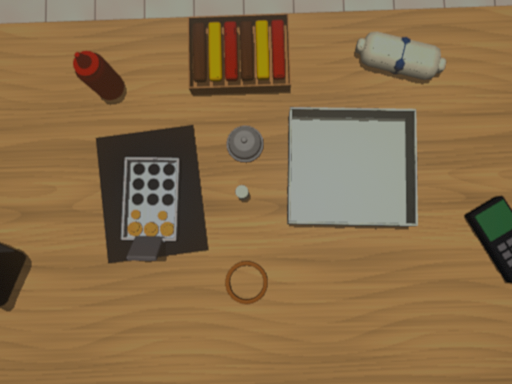

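```bash
cat > h.py <<'E'
import numpy as np,cv2
def ray(m,uv):
    f=192/np.tan(np.radians(m["fovy"])/2);T=np.array(m["T"])
    d=np.array([(uv[0]-m["cx"])/f,(uv[1]-m["cy"])/f,1.]);return T[:3,3],T[:3,:3]@d
def onz(m,uv,z):
    o,d=ray(m,uv);return o+d*(z-o[2])/d[2]
def px(m,p):
    f=192/np.tan(np.radians(m["fovy"])/2);c=np.linalg.inv(np.array(m["T"]))@np.r_[p,1]
    return f*c[0]/c[2]+m["cx"],f*c[1]/c[2]+m["cy"]
def blobs(mask,lo,hi):
    n,l,s,c=cv2.connectedComponentsWithStats(mask.astype(np.uint8));return [(c[i],s[i,4],l==i) for i in range(1,n) if lo<s[i,4]<hi]
E
python3 - <<'E'
from plant import arm
from h import *
m=arm.camera_model("top");im=cv2.imread("pics/top.png")
hsv=cv2.cvtColor(im,cv2.COLOR_BGR2HSV);g=hsv[:,:,2]
roi=np.zeros(g.shape,bool);roi[120:270,90:215]=1
H=[onz(m,c,.007) for c,a,_ in blobs((g<70)&roi,40,250)]
H=np.array(H);print("holes",np.round(H,3).tolist(),"mean",H.mean(0).round(4))
rect=lambda mask:cv2.boxPoints(cv2.minAreaRect(np.argwhere(mask)[:,::-1].astype(np.float32)))
matm=roi&(hsv[:,:,1]<90)
b=max(blobs(matm,500,1e6),key=lambda x:x[1]);P=np.array([onz(m,p,.003) for p in rect(b[2])]);print("mat",P.round(3).tolist(),P.mean(0).round(4))
E2=lambda P:np.linalg.norm(np.diff(P,axis=0),axis=1).round(3);print(E2(P))
r2=np.zeros_like(roi);r2[100:235,280:425]=1
b=max(blobs(r2&(hsv[:,:,1]<70),500,1e6),key=lambda x:x[1]);P=np.array([onz(m,p,.075) for p in rect(b[2])]);print("tub",P.round(3).tolist(),P.mean(0).round(4),E2(P))
for n,(x0,x1,y0,y1),z in(("bell",(222,270,120,165),.0),("roll",(230,254,180,204),.07)):
  r=np.zeros_like(roi);r[y0:y1,x0:x1]=1
  b=max(blobs(r&(hsv[:,:,1]<70),20,1e6),key=lambda x:x[1]);print(n,b[0],b[1],onz(m,b[0],z).round(3))
for c,a,_ in blobs((hsv[:,:,1]>150)&(g>120)&roi&(np.indices(g.shape)[0]>200)&(np.indices(g.shape)[1]>122)&(np.indices(g.shape)[1]<178),20,900): print("coin",c.round(1),a,onz(m,c,.009).round(3))
cv2.imwrite("pics/crop.png",cv2.resize(im[120:270,90:215],None,fx=4,fy=4,interpolation=cv2.INTER_CUBIC))
E
```

```text
holes [[0.562, 0.254, 0.007], [0.625, 0.228, 0.007], [0.623, 0.195, 0.007], [0.622, 0.162, 0.007], [0.592, 0.23, 0.007], [0.59, 0.196, 0.007], [0.589, 0.164, 0.007], [0.559, 0.231, 0.007], [0.557, 0.198, 0.007], [0.556, 0.165, 0.007]] mean [0.5876 0.2022 0.007 ]
mat [[0.699, 0.327, 0.003], [0.718, 0.108, 0.003], [0.435, 0.08, 0.003], [0.417, 0.293, 0.003]] [0.5672 0.202  0.003 ]
[0.22  0.284 0.214]
tub [[0.492, -0.09, 0.075], [0.735, -0.102, 0.075], [0.722, -0.369, 0.075], [0.481, -0.351, 0.075]] [ 0.6076 -0.2279  0.075 ] [0.243 0.268 0.242]
bell [244.58693564 143.623439  ] 1041 [ 0.675 -0.006  0.   ]
roll [241.66438356 191.63013699] 146 [ 0.562 -0.     0.07 ]
coin [135.3 214.1] 49 [0.525 0.235 0.009]
coin [162. 215.] 45 [0.522 0.177 0.009]
coin [134.5 228.6] 137 [0.494 0.237 0.009]
coin [150.6 229.2] 136 [0.492 0.202 0.009]
coin [166.6 228.7] 128 [0.492 0.167 0.009]
```

View pics/crop.png

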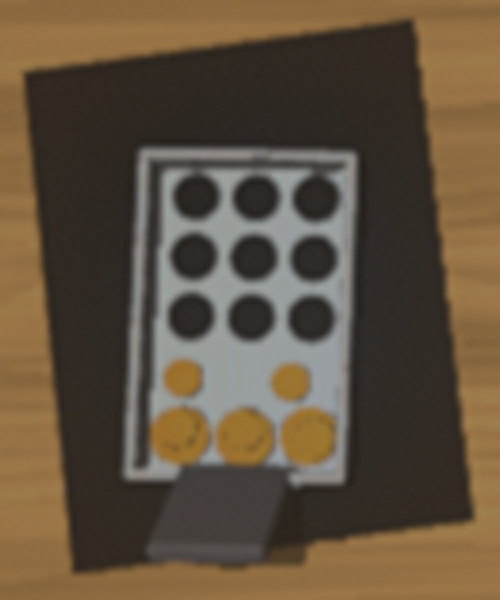

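The top view shows the tray on the mat, with the holes centred at about px (153,184). Its coins are at rows 214–229, three of the small ones lying on the large coins. The tub is on the right, and the bell (245,144) and roll (242,192) stand between. Bed ≈ (0.590, 0.197), tray yaw ≈ −0.045, grip ≈ (0.445, 0.203, 0.062). The tool only points down, so I'll grip the slab across its 60 mm width.

Request:
apply_moves(
  travel=[
    [0, 0, -0.03],
    [0, 0, -0.03],
    [-0.01, -0.015, 0],
    [-0.021, -0.03, 0],
    [-0.021, -0.03, 0],
    [-0.021, -0.03, 0],
    [-0.021, -0.03, 0],
    [-0.021, -0.03, 0],
    [-0.021, -0.03, 0],
    [-0.021, -0.03, 0],
    [-0.021, -0.03, 0],
    [-0.021, -0.03, 0],
    [-0.021, -0.03, 0],
    [-0.021, -0.03, 0],
    [-0.021, -0.03, 0],
    [-0.021, -0.03, 0],
    [-0.013, -0.007, 0],
    [0, 0, 0],
    [0, 0, 0],
  ],
  yaw=[-0.109, -0.108, 0, 0, 0, 0, 0, 0, 0, 0, 0, 0, 0, 0, 0, 0, 0, 0, 0],
  jaw=100,
  squeeze=120,
)

```text
time: 1.68
tool_pos: [0.4457, 0.2024, 0.3636]
tcp_rot: [-3.141, -0.001, 3.095]
wrist_force: [-0.3, -0.3, 0.4]
grip_width: 0.0858
gripper_force: 0.0
```

Request:
apply_moves(
  travel=[
    [0, 0, 0.035],
    [0, 0, 0.035],
    [0, 0, 0.035],
    [0, 0, 0.035],
    [0, 0, 0],
    [0, 0, 0],
  ],
  yaw=[0, 0, 0, 0, 0, 0],
)

```text
time: 2.18
tool_pos: [0.4441, 0.2035, 0.2232]
tcp_rot: [-3.139, -0.003, 3.098]
wrist_force: [0.7, -0.1, 0.5]
grip_width: 0.0852
gripper_force: 0.0
```

```bash
python3 - <<'E'
from plant import arm
from h import *
m=arm.camera_model("wrist");o=arm.get_obs();im=arm.camera("wrist")[:,:,::-1].copy();print(o["tool_pos"],o["tcp_rot"])
cv2.imwrite("pics/w1raw.png",im)
y=-.045;R=np.array([[np.cos(y),-np.sin(y),0],[np.sin(y),np.cos(y),0],[0,0,1]]);b=np.array([.590,.1965,.007])
# expected slab top end corners (upper face) + grip pt
for p in ([-145,30,55],[-145,-30,55],[-145-.574*24,30,55+.819*24],[-145-.574*24,-30,55+.819*24]):
  u=px(m,b+R@(np.array(p)/1000));print(np.round(u,1));cv2.circle(im,tuple(int(v) for v in u),3,(0,0,255),1)
cv2.imwrite("pics/w1.png",im)
E
```

```text
[0.44410314 0.20351973 0.22321119] [-3.13921137e+00 -2.95740360e-03  3.09842316e+00]
[290.4 196.8]
[224.3 196.7]
[293.7 187.6]
[220.9 187.5]
```

View pics/w1.png

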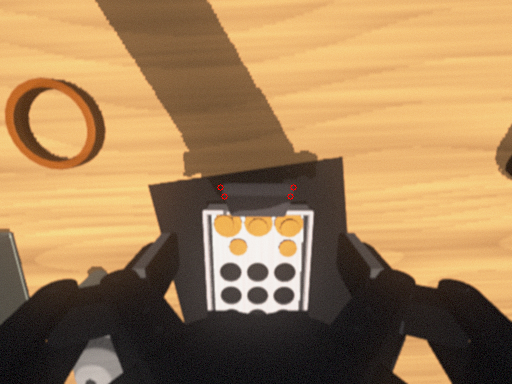

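The wrist view shows the slab's edges at columns about 221–294, where I predicted them. The grasp is centred, so I descend and close.

Request:
apply_moves(
  travel=[
    [0, 0, 0.03],
    [0, 0, 0.03],
    [0, 0, 0.03],
    [-0.001, 0, 0.018],
    [0, 0, 0.006],
    [0, 0, 0],
    [0, 0, 0],
  ],
  yaw=[0, 0, 0, 0, 0, 0, 0],
)

```text
time: 2.82
tool_pos: [0.4476, 0.2039, 0.1119]
tcp_rot: [3.14, 0.002, 3.097]
wrist_force: [0.3, -1.1, -0.3]
grip_width: 0.0853
gripper_force: 0.0
```

Request:
apply_moves(
  travel=[
    [0, 0, 0],
    [0, 0, 0],
    [0, 0, 0],
    [0, 0, 0],
    [0, 0, 0],
    [0, 0, 0],
    [0, 0, 0],
    [0, 0, 0],
    [0, 0, 0],
  ],
  yaw=[0, 0, 0, 0, 0, 0, 0, 0, 0],
  jaw=0,
  squeeze=120,
)

```text
time: 3.57
tool_pos: [0.4473, 0.2035, 0.1121]
tcp_rot: [3.14, 0.001, 3.097]
wrist_force: [-4.6, -2.1, 15.8]
grip_width: 0.0584
gripper_force: 127.2
```

Request:
apply_moves(
  travel=[
    [0, 0, -0.003],
    [0, 0, -0.006],
    [0, 0, -0.01],
    [0, 0, -0.014],
    [0, 0, -0.016],
    [0, 0, -0.016],
    [0, 0, -0.016],
    [0, 0, -0.016],
    [0, 0, -0.012],
    [0, 0, -0.008],
    [0, 0, -0.004],
    [0, 0, 0],
    [0, 0, 0],
  ],
  yaw=[0, 0, 0, 0, 0, 0, 0, 0, 0, 0, 0, 0, 0],
)

```text
time: 4.65
tool_pos: [0.4462, 0.2028, 0.2306]
tcp_rot: [-3.141, -0.0, 3.097]
wrist_force: [0.1, -0.1, -4.0]
grip_width: 0.0581
gripper_force: 129.3
```

```bash
python3 - <<'E'
from plant import arm
from h import *
o=arm.get_obs();print(o["tool_pos"],o["ft_torque"])
a=arm.camera("scene")[:,:,::-1];b=arm.camera("wrist")[:,:,::-1]
cv2.imwrite("pics/s2.png",np.hstack([cv2.resize(a[60:260,200:450],(500,400)),b[90:384,110:400]][:1]+[cv2.resize(b[150:350,180:330],(300,400))]))
E
```

```text
[0.44623616 0.20281502 0.23061762] [0.01360169 0.19930701 0.02718736]
```

View pics/s2.png

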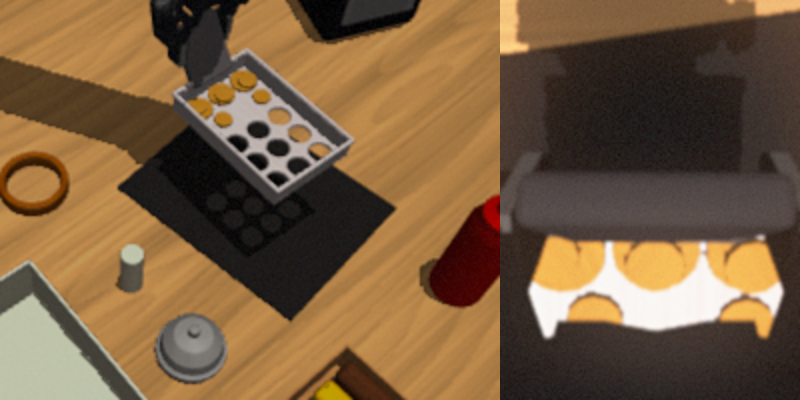

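The scene view shows the tray lifted and looking level, with all the coins still near the grip. Now I carry it over to the tub.

Request:
apply_moves(
  travel=[
    [0, -0.004, 0],
    [-0.002, -0.01, 0],
    [-0.002, -0.017, 0],
    [-0.002, -0.024, 0],
    [-0.002, -0.0285, 0],
    [-0.002, -0.0285, 0],
    [-0.002, -0.0285, 0],
    [-0.002, -0.0285, 0],
    [-0.002, -0.0285, 0],
    [-0.002, -0.0285, 0],
    [-0.002, -0.0285, 0],
    [-0.002, -0.0285, 0],
    [-0.002, -0.0285, 0],
    [-0.002, -0.0285, 0],
    [-0.002, -0.0285, 0],
    [-0.002, -0.024, 0],
    [-0.002, -0.017, 0],
    [-0.002, -0.01, 0],
    [-0.002, -0.004, 0],
    [0, 0, 0],
  ],
  yaw=[0, 0, 0, 0, 0, 0, 0, 0, 0, 0, 0, 0, 0, 0, 0, 0, 0, 0, 0, 0],
)

```text
time: 6.42
tool_pos: [0.463, -0.2231, 0.2308]
tcp_rot: [-3.141, -0.001, 3.095]
wrist_force: [-0.4, 0.9, -3.8]
grip_width: 0.0583
gripper_force: 129.2
```

```bash
cat > look.py <<'E'
import sys
from plant import arm
from h import *
o=arm.get_obs();print(o["time"],o["tool_pos"].round(4) if hasattr(o["tool_pos"],'round') else o["tool_pos"])
a=arm.camera("scene")[:,:,::-1];b=arm.camera("top")[:,:,::-1]
cv2.imwrite("pics/raw_s%s.png"%sys.argv[1],a);cv2.imwrite("pics/raw_t%s.png"%sys.argv[1],b)
cv2.imwrite("pics/l%s.png"%sys.argv[1],np.hstack([cv2.resize(a[170:360,100:300],(400,380)),cv2.resize(b[90:280,280:480],(400,380))]))
E
python3 look.py 3
```

```text
6.4167 [ 0.463  -0.2231  0.2308]
```

View pics/l3.png

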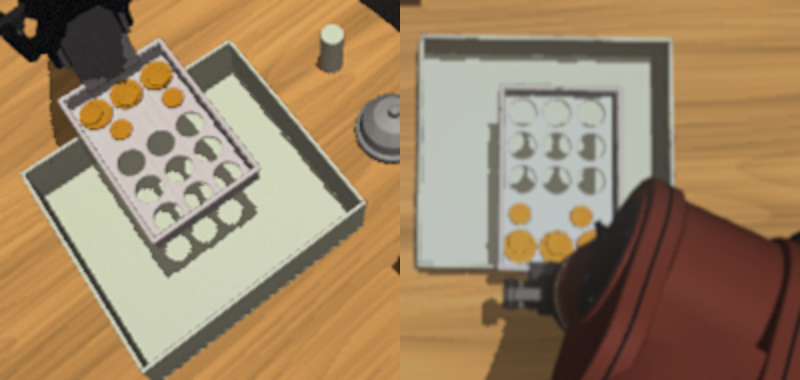

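The scene and top views show the tray above the tub with every hole inside its rim. Next I triangulate the front corners to check the pitch.

```bash
python3 - <<'E'
from plant import arm
from h import *
S=arm.camera_model("scene");T=arm.camera_model("top")
for u,v in(((229,254),(330.5,134)),((177,287),(389.5,135))):
  o1,d1=ray(S,u);o2,d2=ray(T,v)
  s=np.linalg.lstsq(np.c_[d1,-d2],o2-o1,rcond=None)[0];p,q=o1+s[0]*d1,o2+s[1]*d2
  print(((p+q)/2).round(4),np.linalg.norm(p-q).round(4))
E
```

```text
[ 0.6609 -0.1769  0.1399] 0.0001
[ 0.6533 -0.2864  0.15  ] 0.0005
```

The tray is level within about 1°. I lower it a little and shake.

Request:
apply_moves(
  travel=[
    [0, 0, 0.01],
    [0, 0, 0.01],
    [0, 0.015, 0],
    [0, -0.03, 0],
    [0, 0.03, 0],
    [0, -0.03, 0],
    [0, 0.03, 0],
    [0, -0.03, 0],
    [0, 0.03, 0],
    [0, -0.03, 0],
    [0, 0.015, 0],
    [-0.01, 0, 0],
    [-0.02, 0, 0],
    [0.02, 0, 0],
    [0.01, 0, 0],
    [0, 0, 0],
    [-0.01, 0, 0],
    [-0.02, 0, 0],
    [0.02, 0, 0],
    [0.01, 0, 0],
  ],
  yaw=[0, 0, 0, 0, 0, 0, 0, 0, 0, 0, 0, 0, 0, 0, 0, 0, 0, 0, 0, 0],
)

```text
time: 8.18
tool_pos: [0.4633, -0.2211, 0.2091]
tcp_rot: [-3.14, -0.004, 3.098]
wrist_force: [-1.1, -0.8, -4.1]
grip_width: 0.0583
gripper_force: 132.6
```

```bash
python3 look.py 4
```

```text
8.1833 [ 0.4633 -0.2211  0.2091]
```

View pics/l4.png

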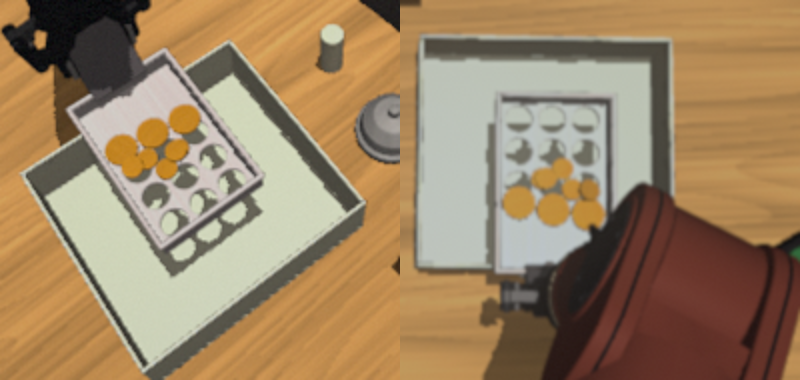

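The views show all eight coins moved to the first hole row, with the small ones off the large ones. More shaking; from here I track the coins by colour blobs.

Request:
apply_moves(
  travel=[
    [0, 0.01, 0],
    [0, -0.02, 0],
    [0, 0.02, 0],
    [0, -0.02, 0],
    [0, 0.02, 0],
    [0, -0.01, 0],
    [-0.01, 0, 0],
    [-0.02, 0, 0],
    [0.02, 0, 0],
    [0.01, 0, 0],
    [0, 0.012, 0],
    [0, -0.025, 0],
    [0, 0.025, 0],
    [0, -0.025, 0],
    [0, 0.025, 0],
    [0, -0.025, 0],
    [0, 0.025, 0],
    [0, -0.012, 0],
    [0, 0, 0],
    [0, 0, 0],
  ],
  yaw=[0, 0, 0, 0, 0, 0, 0, 0, 0, 0, 0, 0, 0, 0, 0, 0, 0, 0, 0, 0],
)

```text
time: 9.95
tool_pos: [0.464, -0.2217, 0.211]
tcp_rot: [-3.141, 0.001, 3.097]
wrist_force: [0.3, 0.5, -2.8]
grip_width: 0.0581
gripper_force: 132.7
```

```bash
cat > cnt.py <<'E'
import sys
from h import *
for k,(x0,x1,y0,y1) in (("s",(110,290,180,360)),("t",(288,415,105,232))):
  im=cv2.imread("pics/raw_%s%s.png"%(k,sys.argv[1]));h=cv2.cvtColor(im,cv2.COLOR_BGR2HSV)
  r=np.zeros(h.shape[:2],bool);r[y0:y1,x0:x1]=1
  M=r&(h[:,:,1]>150)&(h[:,:,2]>90)&(h[:,:,0]>12)&(h[:,:,0]<30)
  print(k,[(*c.round(0).astype(int).tolist(),int(a)) for c,a,_ in blobs(M,6,2000)])
E
python3 cnt.py 4; python3 look.py 5; python3 cnt.py 5
```

```text
s [(193, 188, 583), (120, 190, 27), (119, 226, 609), (192, 229, 170), (173, 245, 693), (135, 236, 13)]
t [(356, 177, 152), (372, 191, 299), (339, 191, 168), (356, 194, 173)]
9.95 [ 0.464  -0.2217  0.211 ]
s [(225, 181, 9), (119, 189, 27), (118, 228, 553), (137, 211, 12), (132, 215, 13), (183, 243, 563), (133, 237, 12), (180, 267, 30), (203, 266, 12), (199, 272, 41)]
t [(338, 178, 168), (362, 183, 344)]
```

View pics/l5.png

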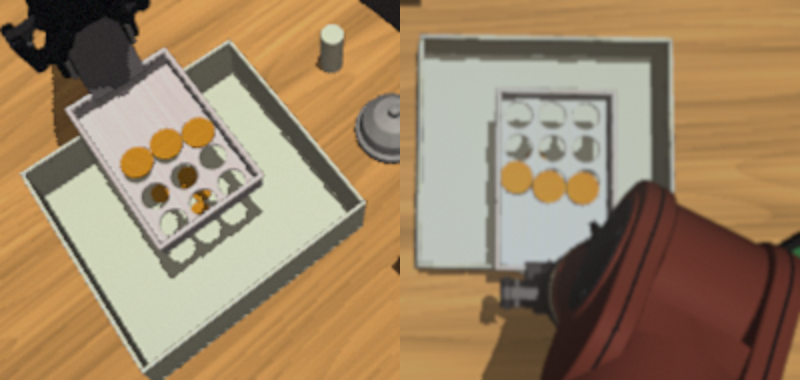

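Only the three large coins remain in the tray, and brass shows through the holes in the tub below. I lift and carry the tray back, then count the coins in the tub.

Request:
apply_moves(
  travel=[
    [0, 0, -0.004],
    [0, 0, -0.008],
    [0, 0, -0.008],
    [0, 0, -0.004],
    [0, 0, 0],
  ],
  yaw=[0, 0, 0, 0, 0],
)

```text
time: 10.47
tool_pos: [0.4641, -0.222, 0.2364]
tcp_rot: [3.142, 0.002, 3.097]
wrist_force: [0.6, 0.1, -3.0]
grip_width: 0.0582
gripper_force: 132.7
```

Request:
apply_moves(
  travel=[
    [0, 0.004, 0],
    [0.0014, 0.01, 0],
    [0.0014, 0.017, 0],
    [0.0014, 0.024, 0],
    [0.0014, 0.029, 0],
    [0.0014, 0.029, 0],
    [0.0014, 0.029, 0],
    [0.0014, 0.029, 0],
    [0.0014, 0.029, 0],
    [0.0014, 0.029, 0],
    [0.0014, 0.029, 0],
    [0.0014, 0.029, 0],
    [0.0014, 0.029, 0],
    [0.0014, 0.029, 0],
    [0.0014, 0.029, 0],
    [0.0014, 0.024, 0],
    [0.0014, 0.017, 0],
    [0.0014, 0.01, 0],
    [0.0014, 0.004, 0],
    [0, 0, 0],
  ],
  yaw=[0, 0, 0, 0, 0, 0, 0, 0, 0, 0, 0, 0, 0, 0, 0, 0, 0, 0, 0, 0],
)

```text
time: 12.13
tool_pos: [0.4571, 0.2082, 0.2346]
tcp_rot: [-3.141, -0.001, 3.098]
wrist_force: [-0.2, -0.2, -2.4]
grip_width: 0.0584
gripper_force: 132.7
```

```bash
python3 look.py 6; python3 cnt.py 6; python3 - <<'E'
import cv2,numpy as np
a=cv2.imread("pics/raw_t6.png")
cv2.imwrite("pics/v6.png",cv2.resize(a[100:270,90:425],None,fx=2.35,fy=2.35,interpolation=cv2.INTER_CUBIC))
E
```

```text
12.1333 [0.4571 0.2082 0.2346]
s [(197, 266, 215), (180, 266, 64)]
t [(347, 169, 46), (342, 182, 118), (358, 189, 47)]
```

View pics/v6.png

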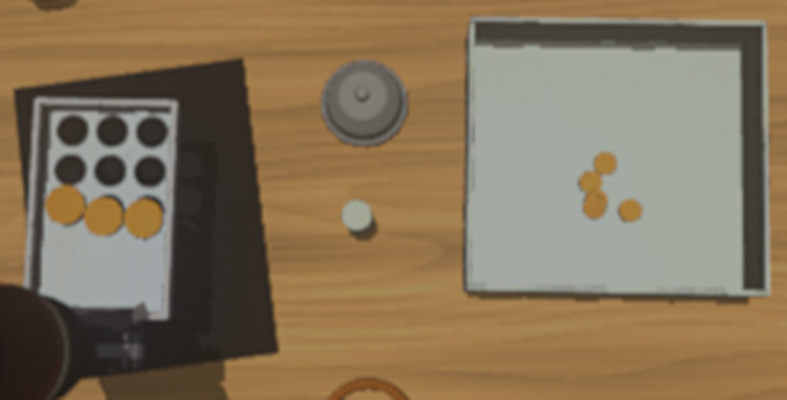

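The view shows four brass spots in the tub, one of them elongated like two overlapped coins. The tray holds the three large coins. I lower it, then look closer before releasing.

Request:
apply_moves(
  travel=[
    [0, 0, 0.004],
    [0, 0, 0.01],
    [0, 0, 0.015],
    [0, 0, 0.018],
    [0, 0, 0.018],
    [0, 0, 0.018],
    [0, 0, 0.014],
    [0, 0, 0.01],
    [0, 0, 0.006],
    [0, 0, 0.004],
    [0, 0, 0.003],
    [0, 0, 0.002],
    [0, 0, 0],
    [0, 0, 0],
  ],
  yaw=[0, 0, 0, 0, 0, 0, 0, 0, 0, 0, 0, 0, 0, 0],
)

```text
time: 13.4
tool_pos: [0.4578, 0.2081, 0.1133]
tcp_rot: [3.141, 0.001, 3.097]
wrist_force: [0.2, -0.1, -2.1]
grip_width: 0.058
gripper_force: 132.6
```

```bash
python3 look.py 7; python3 - <<'E'
import cv2,numpy as np
a=cv2.imread("pics/raw_t7.png");s=cv2.imread("pics/raw_s7.png")
R=lambda i,y,x,h,w,H,W:cv2.resize(i[y:y+h,x:x+w],(W,H),interpolation=cv2.INTER_CUBIC)
cv2.imwrite("pics/v7.png",np.vstack([np.hstack([R(a,155,330,45,60,300,400),R(s,245,160,45,60,300,400)]),np.hstack([R(a,115,85,150,200,300,400),R(s,85,240,120,160,300,400)])]))
E
```

```text
13.4 [0.4578 0.2081 0.1133]
```

View pics/v7.png

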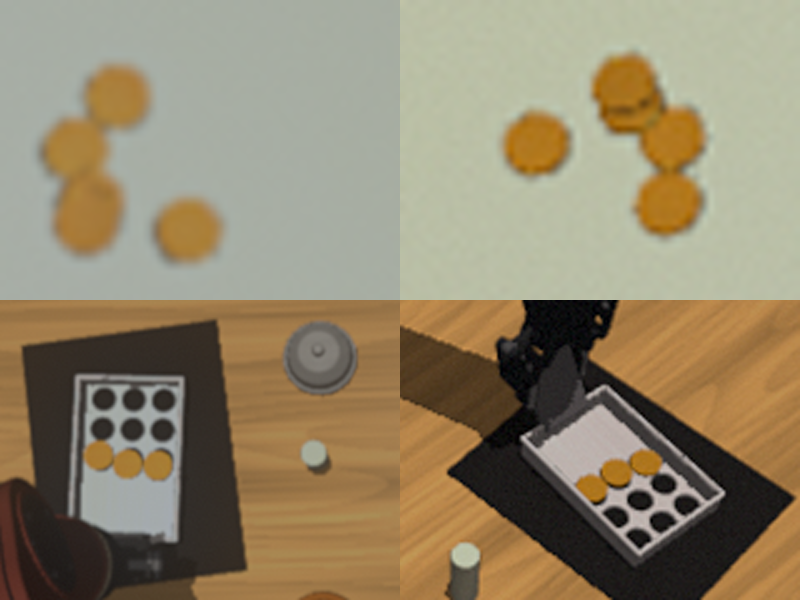

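The picture shows five coins in the tub, two of them stacked, and three large ones in the tray over the mat. I lower it the last bit.

Request:
apply_moves(
  travel=[
    [0, 0, 0.001],
    [0, 0, 0.001],
    [0, 0, 0],
    [0, 0, 0],
  ],
  yaw=[0, 0, 0, 0],
)

```text
time: 13.83
tool_pos: [0.4578, 0.2081, 0.1122]
tcp_rot: [3.141, 0.0, 3.097]
wrist_force: [-7.0, -2.5, 14.8]
grip_width: 0.0583
gripper_force: 134.0
```

```bash
python3 look.py 8; cat > pl.py <<'E'
import sys
from plant import arm
from h import *
m=arm.camera_model("top");im=cv2.imread("pics/raw_t%s.png"%sys.argv[1]);g=cv2.cvtColor(im,cv2.COLOR_BGR2HSV)[:,:,2]
r=np.zeros(g.shape,bool);r[120:210,125:185]=1
B=[b for b in blobs((g<70)&r,40,130)];H=np.array([onz(m,b[0],.007) for b in B]);print(H.round(4).tolist(),[int(b[1]) for b in B])
E
python3 pl.py 8
```

```text
13.8333 [0.4578 0.2081 0.1122]
[[0.6131, 0.2568, 0.007], [0.6338, 0.1992, 0.007], [0.6351, 0.2324, 0.007], [0.632, 0.1664, 0.007], [0.6029, 0.2341, 0.007], [0.6004, 0.2014, 0.007], [0.5991, 0.1681, 0.007]] [53, 85, 80, 83, 82, 82, 85]
```

The tray's middle is at (0.567, 0.203), against a mat centre of (0.567, 0.202). I release and retreat.

Request:
apply_moves(
  travel=[
    [0, 0, 0],
    [0, 0, 0],
    [0, 0, 0],
    [0, 0, 0],
    [0, 0, 0],
    [0, 0, 0],
    [0, 0, 0],
    [0, 0, -0.005],
    [0, 0, -0.015],
    [0, 0, -0.03],
    [0, 0, -0.035],
    [0, 0, -0.035],
    [0, 0, -0.035],
    [0, 0, -0.02],
    [0, 0, -0.01],
    [0, 0, 0],
    [0, 0, 0],
    [0, 0, 0],
  ],
  yaw=[0, 0, 0, 0, 0, 0, 0, 0, 0, 0, 0, 0, 0, 0, 0, 0, 0, 0],
  jaw=100,
)

```text
time: 15.43
tool_pos: [0.4569, 0.2077, 0.2943]
tcp_rot: [-3.14, -0.002, 3.097]
wrist_force: [-0.1, -1.0, 0.8]
grip_width: 0.0854
gripper_force: 0.0
```

```bash
python3 look.py 9; python3 pl.py 9; python3 cnt.py 9; python3 - <<'E'
from h import *
for k in"st":
  a,b=[cv2.imread("pics/raw_%s%s.png"%(k,n)).astype(int) for n in("6","9")]
  d=abs(a-b).max(2)
  # bell / roll regions
  print(k,[int(d[y0:y1,x0:x1].max()) for x0,x1,y0,y1 in ([(277,317,214,252),(256,275,180,208)] if k=="s" else [(225,265,124,163),(232,252,182,202)])])
im=cv2.imread("pics/raw_t9.png");h=cv2.cvtColor(im,cv2.COLOR_BGR2HSV);r=np.zeros(h.shape[:2],bool);r[120:270,90:215]=1
M=r&(h[:,:,1]>150)&(h[:,:,2]>120)
print([(c.round().tolist(),int(a)) for c,a,_ in blobs(M,20,900)])
o0=cv2.imread("pics/top.png").astype(int);d=abs(o0-im).max(2);print([int(d[y0:y1,x0:x1].max()) for x0,x1,y0,y1 in [(225,265,124,163),(232,252,182,202)]])
E
```

```text
15.4333 [0.4569 0.2077 0.2943]
[[0.6138, 0.2566, 0.007], [0.6338, 0.1994, 0.007], [0.6351, 0.2324, 0.007], [0.632, 0.1664, 0.007], [0.6025, 0.2341, 0.007], [0.6005, 0.2011, 0.007], [0.5989, 0.1682, 0.007]] [61, 87, 80, 83, 86, 85, 86]
s [(197, 266, 215), (180, 266, 64)]
t [(347, 169, 46), (342, 183, 118), (358, 189, 47)]
s [13, 12]
t [3, 3]
[([149.0, 195.0], 427)]
[8, 9]
```

The tray did not move on release, and the bell and roll are undisturbed. I hand the job in.

```bash
python3 -c "
from plant import arm
print(arm.sign_off())"
```

```text
the job is handed in; nothing more can be done
None
```

The job is handed in after 15.5 s: all five small coins are in the tub, the tray with the three large coins sits flat within about 1 mm of the mat's centre, and the bell and coin roll have not moved.

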